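Bolt a manifold bar into its inspection jig

ROBOT

A 6-joint arm with a two-finger parallel gripper is mounted at the origin on a cart in front of the work surface, level with it; the furniture and walls round the work are solid. World frame = base frame: x ahead of the robot, y to its left, z up, the work surface at z = 0. Lengths are in mm, angles in rad, forces in N, time in s.
With the tool pointing down it reaches from about 275 to 1000 mm from the base axis. Payload 8.4 kg.
Tool frame: the origin (TCP) lies between the finger pads; the fingertips stand 22 mm ahead of it and the grasp point (between the pads) lies 3 mm ahead of it; z points along the fingers, y is the line along which they close (so a half turn about z gives the same grasp; the last joint's range is limited). The gripper opens to 85 mm and grips with 20 to 120 N. Pads are 22 mm wide; open, the fingers measure 114 mm over their backs; the gripper's body (76 mm by 85 mm) begins 54 mm behind the grasp point. The pads swing forward as they close: fully open they stand 13 mm farther back than shut.
Start: joints at [-1.231, 0.353, 1.633, -0, 1.155, -0.002], TCP at [209.488, -588.849, 253.281] pointing down, gripper open.
Joint ranges: [-2.63, 2.63], [-0.92, 2.1], [0.06, 2.66], [-1.3, 4.44], [0, 2.69], [-3.02, 3.02]. Speed limits (rad/s): [2.22, 2.22, 2.79, 3.14, 3.14, 3.14].

INTERFACE

Orientations are given as [roll, pitch, yaw] about the fixed x, y, z axes, in that order (R = Rz(yaw) Ry(pitch) Rx(roll)).
In Python, from rig import r, grab_frame gives the robot as it stands.
- The arm moves only by the shell command python3 -m inch 'ROWS' [FORCE]. ROWS is JSON, a list of rows, each a list of 7 numbers: the turn, a rotation vector about the tool's x, y, z as a fraction of full scale, then the shift along the tool's x, y, z as a fraction of full scale, then the closure, from 0 (fully open) to 1 (shut). In form: [[rx, ry, rz, dx, dy, dz, fingers], ...]. A call has 1 to 8 rows; each row shifts and turns the commanded pose from where the row before left it, along the tool's axes as they then stand; what a row does not reach is not made up. Full scale, the value 1, is 2.5 cm for a shift and pi rad for a turn. A row lasts 1/12 s, in which the tool goes at most 41.7 mm and 7.16 degrees, less where a joint would pass 70% of its speed; a pose out of reach is approached as far as the arm can. A call with a number of a shift or a turn outside -1 to 1 is refused whole. A call with a gripper value outside its range is refused whole. The fingers move at their own pace and stop on an object; FORCE is the grip in N (left out, the last holds). Time passes only in rows, so rows that do not move let the fingers close. It gives the time, the measured TCP pose, the force, the opening and the grip force at its end, in the units of the state.
- r.sense(): the state, without advancing time (a new reading comes with each control period).
- grab_frame(name): name is "scene" or "side" or "wrist"; returns a dict with "pixels" (420x560x3 uint8, red, green, blue), "z_map" (420x560 float32, mm along the optical axis (not along the pixel's ray), 0 where there is no reading), "vertical_fov" (degrees; the focal length in pixels is half the picture's height over the tangent of half this angle, whatever the lens; pixels are square), "cx", "cy" (the principal point, pixels), "dist" ([k1, k2, p1, p2, k3] as OpenCV has them; the pictures are not rectified), "cam_to_world" (4x4, takes a point from camera to world coordinates). Camera axes: x right, y down, z forward; pixel columns grow to the right and rows downward; lengths in mm; the calibration is good to about 2 mm. A picture is of the moment at which its call begins.
- r.sign_off(): hands the job in; it is judged then, once.
The state is a dict: "clock": time; "qpos": joint angles; "qvel": joint speeds; "joint_efforts": joint torques, N m; "eef_pos": TCP position; "tcp_rot": TCP orientation; "contact_force": force on the tool from outside, world axes, zero at the start; "wrist_torque": the same for the moment, N m; "opening": opening from 0.0 (shut) to 1.0 (fully open); "grasp_force": force on a finger pad.
Only numpy, scipy, OpenCV 4.12 (cv2) and the standard library are available. Lean on these libraries where they do the work, as an engineer would, in place of code of your own. Each camera call takes 0.05 s, during which the arm holds its last target. There are 200 camera calls.

TASK

Set the loose aluminium manifold bar in the lit jig: swing its free end in about the front post until the bar lies flat along the fence, then slide the barrel bolt fully across in front of its free end, so that the bolt's collar brings the bar up to the end stop, and turn the red handle all the way down into the keeper notch. Do not press against the light above, leave the loose fittings and the gauge block around the jig where they are, and let go of everything at the end.

Things in the scene. Friction and masses are not known exactly. Their poses are not given: they have to be found in the camera images.
- jig: Dark grey jig plate fixed to the bench. Its frame: origin on the bench, x to the back (away from the robot), y left, z up; all 'jig' numbers are mm in this frame. Plate x -75..75, y -227..182, top z 10. Steel fence behind: front face x 30, y -60..100, top z 46. Steel end stop at the left: right face y 160, x -8..36, top z 46. Two light uprights at x 57..67.
- light: LED light bar fixed over the fence, frame as the jig: x 6..56, y -207..173, underside z 130, top z 158. It overhangs the bar and begins 14 mm behind the upright handle, so a gripper pointing straight down meets it: lean the tool's upper end back towards the robot (jig -x) by 30 to 40 degrees. Not to be pressed with over 10 N.
- bar_mid (a point): Centre of the loose aluminium manifold bar with dark round ports, 30 x 200 x 40 mm (this point's x, y, z; y along it, z up), about 0.55 kg, lying on the plate. Its left end starts behind the post; its free right end sticks out to the front by 0.18 to 0.38 rad. Pushed on its front face near the free end it turns about the post until its back meets the fence; it stays where left.
- bar_home (a point): Where the bar's centre belongs: jig x 15, y 60, z 30; axes as the jig's. There its back lies on the fence (front face at jig x 0), its left end is at the end stop, its right end at jig y -40, and 2 mm remain between its front face and both post and bolt.
- post (a point): On the axis of the fixed 16 mm steel pivot post at the left front (jig x -10, y 150; this point z 30, post top z 52); axes as the jig's. The bar's front face turns against it, about 10 to 20 mm from the bar's left end.
- bolt (a joint): Slide of the barrel bolt along jig +y (left), m: 0 drawn back, 0.066 its limit, 0.065 handle exactly at the notch; starts at 0 to 0.008. Axis at jig x -8, z 36. About 1.2 N friction, stays where left. Its 28 mm collar (left face at jig y -106 at 0, -41 at 0.065) meets the bar's right end and pushes it along the fence. A bar sticking out over 4 mm blocks it. Handle down in the notch locks it.
- bolt_nose (a point): Tip of the bolt's tapered nose, on the bolt's axis, moving with it (jig y -71 at joint 0, -6 at 0.065). The steel rod is 12 mm in diameter; it runs in a grey bed at jig y -215..-113 between two upright cheeks (front one x -20..-16, rear one x 0..4, tops z 52).
- handle (a joint): Turn of the bolt handle about the bolt's axis, rad: 0 straight up, growing as it comes down to the front (jig -x), 1.57 level, pointing to the front through the notch. Starts at 0 to 0.15. The front cheek stops it at about 0.25 unless the bolt is at 0.0625 to 0.066, where it drops into the notch. Stays where left (0.03 N m friction).
- handle_grip (a point): Centre of the red plastic grip, 39 mm from the bolt's axis (jig y -195 at bolt 0, -130 at 0.065); 16 mm thick, 28 mm long (25 to 53 mm from the axis), on an 8 mm stem. Its z points outward along the handle, its y along jig y. Upright it is 75 mm above the bench, level 36 mm. Take it between fingers set along jig y.
- notch (a point): The keeper notch: a 13 mm wide gap in the front cheek, open at the top, sill at jig z 30. This point lies on the bolt's axis at the notch's middle (jig x -8, y -130, z 36); axes as the jig's.
- gauge_block: Loose aluminium gauge block with two holes in its top, 41 x 80 x 30 mm, origin at its underside; bystander on the bench in front of the jig.
- plug_red: Loose red plastic plug, 33 mm across, 18 mm high, origin at its underside; bystander in front of the jig.
- nipple_1: Loose brass threaded nipple standing on end, 26 x 30 x 42 mm, origin at its underside; bystander in front of the jig.
- elbow_fitting: Loose brass elbow lying flat, 61 x 59 x 26 mm, origin at its underside; bystander on the bench to the right of the jig.

How it is judged (in metres and radians):
On the way, in this order (a step that is already met when the one before it is completed fails the run):
1. the bar lies along the fence (within 2 degrees), with the bolt still drawn back from it (angle between the y axis of bar_mid and the y axis of jig, either way round below 0.035 rad and x of bar_mid in the frame of bar_home above -0.004 m and value of joint bolt below 0.04 m), for 0.2 s.
2. the bolt is slid fully across in front of the bar, its handle not yet down (value of joint bolt above 0.061 m and value of joint handle below 0.9 rad and horizontal distance between bar_mid and bar_home below 0.006 m).
At the end, for the whole second after the job is handed in: The bolt is across (joint over 61 mm) with its handle down in the keeper notch (over 1.2 rad), the bar lies flat, in line with the jig within 1.4 degrees and with its centre within 5 mm of its home against fence and end stop, and all is at rest (value of joint bolt above 0.061 m and value of joint handle above 1.2 rad and angle between the y axis of bar_mid and the y axis of jig, either way round below 0.025 rad and horizontal distance between bar_mid and bar_home below 0.005 m and angle between bar_mid's own z axis and vertical below 0.03 rad and linear speed of bar below 0.01 m/s and velocity of joint handle below 0.1 rad/s); the robot touches nothing.
It fails at once if the light bar is pressed with more than 10 N (contact force between light and anything else above 10 N).
It fails at once if the gauge block is moved by more than 20 mm (distance of gauge_block from where it was at the start of the episode above 0.02 m).
It fails at once if the red plug is moved by more than 20 mm (distance of plug_red from where it was at the start of the episode above 0.02 m).
It fails at once if the brass nipple is moved by more than 20 mm (distance of nipple_1 from where it was at the start of the episode above 0.02 m).
It fails at once if the brass elbow is moved by more than 20 mm (distance of elbow_fitting from where it was at the start of the episode above 0.02 m).
It also fails if it takes over 58 s, if anything falls off the work surface, if the arm or the gripper's body presses on something with over 40 N, if the wrist force passes 120 N, or if a joint passes its speed limit or range.

## Working session

There is one attempt and no reset: what is moved stays moved. The work goes in short steps, Python scripts to look and compute and a shell command to move; the robot and the scene stay as the last step left them, time stands still between calls to the robot, and variables do not carry over. Pictures are saved under pics/ and viewed, at most 10 in all, crops included, and the job is handed in when it is done.

```bash
ls; mkdir -p pics; cat > h.py <<'E'
import numpy as np, cv2
from rig import r, grab_frame
def K(f):
    h=f["pixels"].shape[0]; fl=h/2/np.tan(np.radians(f["vertical_fov"])/2)
    return np.array([[fl,0,f["cx"]],[0,fl,f["cy"]],[0,0,1]])
def cloud(f):
    h,w=f["z_map"].shape
    uv=np.stack(np.meshgrid(np.arange(w),np.arange(h)),-1).reshape(-1,1,2).astype(np.float64)
    n=cv2.undistortPoints(uv,K(f),np.array(f["dist"],float)).reshape(h,w,2)
    z=f["z_map"][...,None].astype(float)
    p=np.concatenate([n*z,z],-1); T=np.array(f["cam_to_world"])
    P=p@T[:3,:3].T+T[:3,3]; P[f["z_map"]==0]=np.nan
    return P
def save(f,n): cv2.imwrite("pics/"+n+".png",f["pixels"][...,::-1])
E
python3 - <<'E'
from h import *
s=r.sense(); print(s)
for n in ["scene","side"]:
    f=grab_frame(n); save(f,n+"0"); np.savez("pics/"+n+"0.npz",P=cloud(f),c=f["pixels"]); print(n,np.round(f["cam_to_world"],2).tolist())
E
```

```text
pics
{'clock': 0.0, 'qpos': array([-1.23139127e+00,  3.53678661e-01,  1.63412128e+00, -2.49299882e-05,
        1.15520733e+00, -2.39949702e-03]), 'qvel': array([ 7.75160741e-04, -4.11546391e-04, -7.57332455e-04,  5.75616409e-05,
        7.51081908e-04,  2.31889911e-03]), 'joint_efforts': array([-3.97725589e-04, -6.05260205e+01, -3.42071772e+01, -7.00124315e-05,
        9.46464599e-03, -1.45824191e-05]), 'eef_pos': array([ 209.33867426, -588.43026822,  252.54810531]), 'tcp_rot': array([-3.14017798e+00,  1.93992177e-05,  3.41814654e-01]), 'contact_force': array([-0.09340785,  0.59805956,  0.26763812]), 'wrist_torque': array([ 0.02091876, -0.00955645,  0.0070264 ]), 'grasp_force': 0.0, 'opening': 0.9982770924809695}
scene [[-0.76, -0.29, 0.59, -108.53], [-0.65, 0.29, -0.7, 858.33], [0.03, -0.91, -0.41, 531.1], [0.0, 0.0, 0.0, 1.0]]
side [[-0.98, -0.13, 0.17, 274.57], [-0.21, 0.57, -0.8, 1205.22], [0.01, -0.81, -0.58, 917.09], [0.0, 0.0, 0.0, 1.0]]
```

View pics/scene0.png

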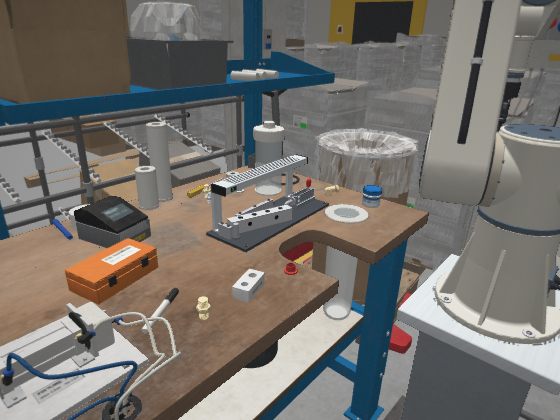

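View pics/side0.png

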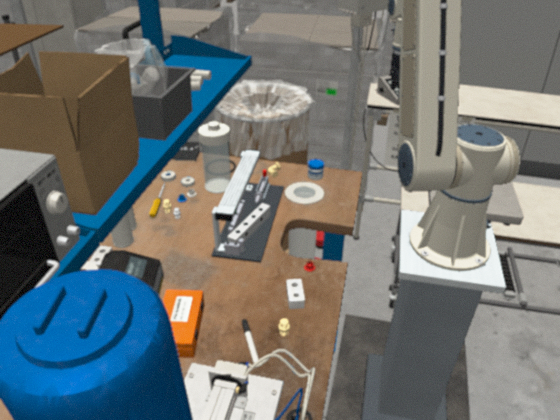

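The scene view shows the jig at about (270,215), the light bar at (260,172) and the red handle at (309,182). In the side view the jig is at about (245,215) with the handle at (265,175). I'll fit the jig pose from depth.

```bash
python3 - <<'E'
from h import *
for n,box in [("scene",(195,340,145,250)),("side",(205,290,140,265))]:
    d=np.load(f"pics/{n}0.npz"); P=d["P"];c=d["c"].astype(int)
    u0,u1,v0,v1=box
    Q=P[v0:v1,u0:u1].reshape(-1,3); C=c[v0:v1,u0:u1].reshape(-1,3)
    top=Q[(Q[:,2]>151)&(Q[:,2]<165)]
    print(n,"light",len(top),cv2.minAreaRect(top[:,:2].astype(np.float32)), np.median(top[:,2]))
    pl=Q[(Q[:,2]>4)&(Q[:,2]<15)&(C.max(1)<90)]
    print("plate",len(pl),cv2.minAreaRect(pl[:,:2].astype(np.float32)),np.median(pl[:,2]))
    m=(C[:,0]>120)&(C[:,1]<60)&(C[:,2]<60)
    R=Q[m&(Q[:,2]>45)&(Q[:,2]<110)]
    print("red",len(R),R.mean(0),R.min(0),R.max(0))
    print("hist",np.histogram(Q[:,2],bins=[-10,-5,5,15,25,35,45,48,51,54,60,150,155,160,165])[0])
E
```

```text
scene light 946 ((726.5811767578125, 21.47930908203125), (184.20008850097656, 389.8662109375), 2.7929887771606445) 155.81284047575593
plate 1426 ((747.6417236328125, -140.3533935546875), (348.3983459472656, 803.8749389648438), 36.65214157104492) 9.54903998481285
red 10 [ 627.55331485 -152.71880362   81.7142672 ] [ 620.83272592 -159.19415512   72.99599922] [ 635.85847381 -148.76080463   86.87325925]
hist [ 121 4558 1866  693  581  732  253  420  117  103 1212  374  564   42]
side light 1083 ((726.271728515625, 25.9205322265625), (177.14024353027344, 380.1724853515625), 2.881563663482666) 154.65653430220698
plate 1523 ((647.5407104492188, -55.50830078125), (198.09132385253906, 569.7447509765625), 11.308774948120117) 8.562882293494795
red 10 [ 630.28312291 -152.08970103   77.89250131] [ 626.57665374 -159.52167292   70.78112158] [ 634.04834759 -145.88399831   83.34738461]
hist [ 131 3023 1962  360  293  463  277  283   86   55 1012  665  448   37]
```

```bash
cat >> h.py <<'E'
def comp(mask,k=0):
    n,l,s,_=cv2.connectedComponentsWithStats(mask.astype(np.uint8),connectivity=8)
    return l==1+np.argsort(-s[1:,4])[k]
E
python3 - <<'E'
from h import *
for n,box in [("scene",(195,340,145,250)),("side",(205,290,140,265))]:
    d=np.load(f"pics/{n}0.npz"); P=d["P"];c=d["c"].astype(int)
    M=np.zeros(P.shape[:2],bool); M[box[2]:box[3],box[0]:box[1]]=1
    m=comp(M&(P[...,2]>145)&(P[...,2]<168)&(P[...,0]>500)&(P[...,0]<900)); top=P[m]
    r_=cv2.minAreaRect(top[:,:2].astype(np.float32)); print(n,"light",len(top),r_,cv2.boxPoints(r_).tolist())
    m=comp(M&(P[...,2]>4)&(P[...,2]<16)&(c.max(-1)<110)); pl=P[m]
    r_=cv2.minAreaRect(pl[:,:2].astype(np.float32)); print("plate",len(pl),r_,cv2.boxPoints(r_).tolist())
E
```

```text
scene light 1028 ((659.54736328125, 21.340866088867188), (64.5466079711914, 384.9944763183594), 0.959335207939148) [[624.0556030273438, 213.27076721191406], [630.5015258789062, -171.6697235107422], [695.0391235351562, -170.5890350341797], [688.5932006835938, 214.35145568847656]]
plate 1435 ((622.6171264648438, 14.622802734375), (150.42352294921875, 416.0683288574219), 0.5482230186462402) [[545.4183349609375, 221.9278106689453], [549.3992919921875, -194.12147521972656], [699.81591796875, -192.6822052001953], [695.8349609375, 223.36708068847656]]
side light 1188 ((667.8579711914062, 22.62139892578125), (63.64257049560547, 384.4948425292969), 2.713489055633545) [[626.9710693359375, 213.1468048095703], [645.1737060546875, -170.9169464111328], [708.744873046875, -167.9040069580078], [690.542236328125, 216.1597442626953]]
plate 1641 ((625.0372314453125, 18.625396728515625), (145.25379943847656, 411.0721435546875), 0.7818982601165771) [[549.6123046875, 223.1512451171875], [555.221923828125, -187.88262939453125], [700.462158203125, -185.90045166015625], [694.8525390625, 225.1334228515625]]
```

```bash
cat >> h.py <<'E'
from scipy.spatial.transform import Rotation as Ro
J0=np.array([624.,39.,0.]); JY=0.012
def setj(o,y):
    global J0,JY; J0=np.array(o,float); JY=y
def tojig(P): return (P-J0)@Ro.from_euler('z',JY).as_matrix()
def go(p,lean=35,jig=True,about=0):
    "prints turn (frac of pi, tool axes) and shift (units of 25mm) in the tool axes after the turn, to tip p (fingertip, jig mm), tool leaned"
    s=r.sense(); Rc=Ro.from_euler('xyz',s["tcp_rot"])
    a=np.radians(lean); z=np.array([np.sin(a),0,-np.cos(a)]); y=np.array([0,-1.,0]); x=np.cross(y,z)
    Rt=Ro.from_matrix(np.stack([x,y,z],1)); Rj=Ro.from_euler('z',JY)
    Rt=Rj*Rt
    tip=Rj.apply(p)+J0; tcp=tip-22*Rt.apply([0,0,1])
    print("turn",np.round((Rc.inv()*Rt).as_rotvec()/np.pi,3),"shift",np.round(Rt.inv().apply(tcp-s["eef_pos"])/25,2),"dworld",np.round(tcp-s["eef_pos"]),"tipnow jig",np.round(tojig(s["eef_pos"]+22*Rc.apply([0,0,1])),1),"F",np.round(s["contact_force"],1),"t",round(s["clock"],2))
E
python3 - <<'E'
from h import *
for n in ["scene","side"]:
    d=np.load(f"pics/{n}0.npz"); P=d["P"];c=d["c"].astype(int)
    Q=tojig(P)
    m=comp((Q[...,2]>46.5)&(Q[...,2]<55)&(Q[...,0]>-75)&(Q[...,0]<28)&(abs(Q[...,1]-60)<150)&(c.min(-1)>90))
    b=Q[m]; print(n,len(b),cv2.minAreaRect(b[:,:2].astype(np.float32)),np.median(b[:,2]))
    for nm,(u0,u1,v0,v1) in {"scene":{"gauge":(228,268,265,305),"plug":(280,302,258,278),"nip":(192,216,290,322)},"side":{"gauge":(284,306,275,310),"plug":(302,316,258,274),"nip":(275,293,316,338)}}[n].items():
        q=P[v0:v1,u0:u1].reshape(-1,3); q=q[q[:,2]>10]; print(nm,np.median(q,0).round())
go([-130,-60,150])
E
```

```text
scene 345 ((-10.631717681884766, 50.92708969116211), (207.80642700195312, 50.71791458129883), 79.94416809082031) 49.58574785900288
gauge [415. 338.  29.]
plug [405. 205.  14.]
nip [420. 457.  28.]
side 337 ((-6.667581558227539, 48.23963928222656), (201.2702178955078, 33.473873138427734), 72.69796752929688) 48.80459564406192
gauge [424. 337.  27.]
plug [407. 208.  14.]
nip [427. 459.  28.]
turn [-0.032  0.193  0.102] shift [  7.22 -22.5    9.19] dworld [273. 566. -85.] tipnow jig [-422.1 -622.4  230.6] F [ 0.7  0.5 -0.5] t 0.1
```

```bash
python3 -m inch '[[-0.0065,0.0385,0.0205,0,0,0,1],[-0.0065,0.0385,0.0205,0,0,0,1],[-0.0065,0.0385,0.0205,0,0,0,1],[-0.0065,0.0385,0.0205,0,0,0,1],[-0.0065,0.0385,0.0205,0,0,0,1],[0,0,0,0,0,0,1]]' 40
python3 -m inch '[[0,0,0,0.37,-0.94,0.29,1],[0,0,0,0.37,-0.94,0.29,1],[0,0,0,0.37,-0.94,0.29,1],[0,0,0,0.37,-0.94,0.29,1],[0,0,0,0.37,-0.94,0.29,1],[0,0,0,0.37,-0.94,0.29,1],[0,0,0,0.37,-0.94,0.29,1],[0,0,0,0.37,-0.94,0.29,1]]'
python3 -m inch '[[0,0,0,0.37,-0.94,0.29,1],[0,0,0,0.37,-0.94,0.29,1],[0,0,0,0.37,-0.94,0.29,1],[0,0,0,0.37,-0.94,0.29,1],[0,0,0,0.37,-0.94,0.29,1],[0,0,0,0.37,-0.94,0.29,1],[0,0,0,0.37,-0.94,0.29,1],[0,0,0,0.37,-0.94,0.29,1]]'
python3 - <<'E'
from h import *
go([-130,-60,220])
f=grab_frame("wrist"); save(f,"w1"); np.savez("pics/w1.npz",P=cloud(f),c=f["pixels"])
E
```

```text
clock: 0.6
eef_pos: [207.3, -588.1, 251.4]
tcp_rot: [3.135, -0.556, 0.038]
contact_force: [-1.1, 0.2, -1.0]
opening: 0.143
grasp_force: 0.0
clock: 1.27
eef_pos: [295.6, -396.0, 240.7]
tcp_rot: [3.129, -0.549, 0.05]
contact_force: [0.5, -0.4, -0.1]
opening: 0.0
grasp_force: 0.0
clock: 1.93
eef_pos: [381.3, -204.5, 228.7]
tcp_rot: [3.128, -0.551, 0.05]
contact_force: [-0.2, -0.8, -0.0]
opening: 0.004
grasp_force: 0.0
turn [-0.002  0.019  0.01 ] shift [ 3.59 -7.22  2.06] dworld [101. 182.   9.] tipnow jig [-234.1 -240.4  210. ] F [-0.2 -0.8 -0. ] t 1.93
```

```bash
python3 -m inch '[[0,0.019,0.01,0.3,-0.9,0.2,1],[0,0,0,0.45,-0.9,0.25,1],[0,0,0,0.45,-0.9,0.25,1],[0,0,0,0.45,-0.9,0.25,1],[0,0,0,0.4,-0.8,0.2,1],[0,0,0,0.0,-0.6,0.0,1],[0,0,0,0,0,0,1],[0,0,0,0,0,0,1]]'
python3 - <<'E'
from h import *
go([-130,-60,220])
f=grab_frame("wrist"); save(f,"w2"); np.savez("pics/w2.npz",P=cloud(f),c=f["pixels"])
E
```

```text
clock: 2.65
eef_pos: [437.1, -78.5, 234.6]
tcp_rot: [-3.134, -0.611, 0.015]
contact_force: [-0.3, 0.1, -0.9]
opening: -0.002
grasp_force: 0.0
turn [-0.003 -0.     0.001] shift [ 1.57 -2.21  0.94] dworld [45. 56.  3.] tipnow jig [-175.6 -115.   216.6] F [-0.3  0.1 -0.9] t 2.65
```

View pics/w2.png

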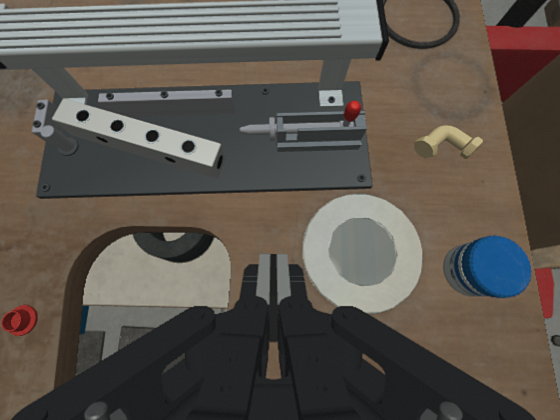

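The wrist view shows the whole jig: plate front corners at (38,196) and (371,187), bar from (60,110) to (220,155), post at (66,143), nose at (243,129), red grip at (353,110). Now for the precise poses.

```bash
python3 - <<'E'
from h import *
d=np.load("pics/w2.npz"); P=d["P"];c=d["c"].astype(int)
M=np.zeros(P.shape[:2],bool); M[80:200,30:380]=1
m=comp(M&(P[...,2]>5)&(P[...,2]<15)&(c.max(-1)<100)); pl=P[m]
R=cv2.minAreaRect(pl[:,:2].astype(np.float32)); bp=cv2.boxPoints(R); print("plate",R,bp.round(1).tolist(),np.median(pl[:,2]))
# front edge line fit
ed=[]
for u in range(60,350,4):
    v=np.where(m[:,u])[0].max(); ed.append(P[v,u])
ed=np.array(ed); vx,vy,x0,y0=cv2.fitLine(ed[:,:2].astype(np.float32),cv2.DIST_HUBER,0,.01,.01).ravel()
yaw=np.arctan2(-vx,vy) if vy>0 else np.arctan2(vx,-vy)
ce=np.array(R[0]); 
# right edge
re=np.array([P[v,np.where(m[v])[0].max()] for v in range(95,180,4)])
Rz=Ro.from_euler('z',yaw).as_matrix()
print("yaw",yaw)
fx=np.median((ed@Rz)[:,0]); ry=np.median((re@Rz)[:,1]); print("spread",np.std((ed@Rz)[:,0]),np.std((re@Rz)[:,1]))
o=Rz@np.array([fx+75,ry+227,0]); print("origin",o)
setj(o,yaw); import h
Q=tojig(P)
def box(n,mm):
    b=Q[mm]; print(n,len(b),cv2.minAreaRect(b[:,:2].astype(np.float32)),np.median(b,0).round(1),np.percentile(b,[1,99],axis=0).round(1).tolist())
box("bar",comp((Q[...,2]>44)&(Q[...,2]<56)&(Q[...,0]>-75)&(Q[...,0]<28)&(Q[...,1]<160)&(Q[...,1]>-90)&(c.min(-1)>110)))
box("fence",comp(M&(Q[...,2]>42)&(Q[...,2]<50)&(Q[...,0]>24)&(Q[...,0]<50)))
box("red",comp(M&(c[...,0]>120)&(c[...,1]<60)))
nose=M&(abs(Q[...,1]+90)<30)&(Q[...,2]>30)&(Q[...,2]<60)&(abs(Q[...,0]+8)<20); box("nose",comp(nose))
pt=Q[(abs(Q[...,2]-50)<5)&(Q[...,0]<0)&(Q[...,0]>-25)&(abs(Q[...,1]-150)<15)]; print("post",len(pt),np.median(pt,0))
np.savez("jig.npz",o=o,yaw=yaw)
E
cat >> h.py <<'E'
import os
if os.path.exists("jig.npz"):
    _d=np.load("jig.npz"); setj(_d["o"],float(_d["yaw"]))
E
```

```text
plate ((631.3447265625, 13.505203247070312), (151.15573120117188, 409.847900390625), 2.792949914932251) [[545.9000244140625, 214.5], [565.7999877929688, -194.89999389648438], [716.7999877929688, -187.5], [696.7999877929688, 221.89999389648438]] 11.002040099666146
yaw 0.048893772
spread 0.25282593581561585 48.91623513894411
origin [630.37486091  36.90061718   0.        ]
bar 3501 ((-12.470029830932617, 48.56310272216797), (200.856689453125, 30.069284439086914), 70.64932250976562) [-14.5  44.1  51.1] [[-54.2, -45.5, 49.4], [25.6, 141.2, 52.8]]
fence 1369 ((35.654380798339844, 17.881694793701172), (159.96377563476562, 13.252053260803223), 89.83653259277344) [33.7 17.  46.8] [[29.5, -61.2, 42.2], [41.7, 96.5, 49.8]]
red 70 ((11.731971740722656, -208.68453979492188), (11.40157413482666, 67.99252319335938), 57.932716369628906) [ -11.3 -194.2   89.3] [[-17.4, -223.0, 10.4], [39.7, -188.2, 91.0]]
nose 572 ((-10.299226760864258, -96.1777572631836), (25.7282657623291, 49.29438781738281), 4.584964275360107) [ -11.2 -105.8   42.9] [[-21.7, -119.7, 33.5], [3.0, -72.5, 53.6]]
post 230 [-10.01329496 147.55261647  51.57158041]
```

```bash
python3 - <<'E'
import numpy as np
d=np.load("jig.npz"); yaw=float(d["yaw"]); o=d["o"]-2.3*np.array([-np.sin(yaw),np.cos(yaw),0]); np.savez("jig.npz",o=o,yaw=yaw); print(o)
E
python3 - <<'E'
from h import *
go([-95,-20,80]); go([-90,-20,26]); go([-13,-20,26])
E
```

```text
[630.48727179  34.60336582   0.        ]
turn [ 0.004 -0.    -0.009] shift [-0.15 -3.37  6.57] dworld [  87.   89. -137.] tipnow jig [-186.1 -104.6  216.6] F [-0.1  0.1  1. ] t 2.7
turn [ 0.004 -0.    -0.009] shift [-1.22 -3.37  8.45] dworld [  92.   89. -191.] tipnow jig [-186.1 -104.6  216.6] F [-0.1  0.1  1. ] t 2.7
turn [ 0.004 -0.    -0.009] shift [ 1.3  -3.37 10.22] dworld [ 169.   93. -191.] tipnow jig [-186.1 -104.6  216.6] F [-0.1  0.1  1. ] t 2.7
```

```bash
python3 -m inch '[[0.004,0,-0.009,0,-0.5,0.8,1],[0,0,0,0,-0.6,0.9,1],[0,0,0,0,-0.6,0.9,1],[0,0,0,0,-0.6,0.9,1],[0,0,0,0,-0.6,0.9,1],[0,0,0,-0.15,-0.45,0.9,1],[0,0,0,0,0,0,1],[0,0,0,0,0,0,1]]'
python3 - <<'E'
from h import *
go([-90,-20,26]); go([-13,-20,26])
E
```

```text
clock: 3.37
eef_pos: [488.6, -17.2, 163.8]
tcp_rot: [-3.127, -0.623, 0.043]
contact_force: [0.3, 0.4, 0.1]
opening: 0.004
grasp_force: 0.0
turn [-0.004 -0.004 -0.002] shift [-1.38 -0.99  4.88] dworld [  40.   27. -120.] tipnow jig [-131.5  -44.5  145.9] F [0.3 0.4 0.1] t 3.37
turn [-0.004 -0.004 -0.002] shift [ 1.14 -0.99  6.65] dworld [ 117.   31. -120.] tipnow jig [-131.5  -44.5  145.9] F [0.3 0.4 0.1] t 3.37
```

```bash
python3 -m inch '[[-0.004,-0.004,0,-0.2,-0.2,0.7,1],[0,0,0,-0.2,-0.2,0.7,1],[0,0,0,-0.2,-0.2,0.7,1],[0,0,0,-0.2,-0.2,0.7,1],[0,0,0,-0.2,-0.1,0.7,1],[0,0,0,-0.2,-0.1,0.7,1],[0,0,0,-0.18,0,0.6,1],[0,0,0,0,0,0,1]]'
python3 - <<'E'
from h import *
go([-90,-20,26]); go([-13,-20,26])
E
```

```text
clock: 4.03
eef_pos: [510.7, 1.6, 102.8]
tcp_rot: [-3.111, -0.62, 0.042]
contact_force: [-1.7, 0.4, -0.2]
opening: 0.001
grasp_force: 0.0
turn [-0.008 -0.003 -0.002] shift [-0.74 -0.29  2.35] dworld [ 18.   8. -59.] tipnow jig [-108.4  -26.6   84.9] F [-1.7  0.4 -0.2] t 4.03
turn [-0.008 -0.003 -0.002] shift [ 1.78 -0.29  4.12] dworld [ 95.  12. -59.] tipnow jig [-108.4  -26.6   84.9] F [-1.7  0.4 -0.2] t 4.03
```

```bash
python3 -m inch '[[0,0,0,-0.2,-0.1,0.6,1],[0,0,0,-0.2,-0.1,0.6,1],[0,0,0,-0.2,-0.1,0.6,1],[0,0,0,-0.14,0,0.5,1],[0,0,0,0,0,0,1],[0,0,0,0,0,0,1],[0,0,0,0,0,0,1]]'
python3 - <<'E'
from h import *
go([-90,-20,26]); go([-13,-20,26])
E
```

```text
clock: 4.62
eef_pos: [528.5, 12.1, 47.7]
tcp_rot: [-3.111, -0.622, 0.042]
contact_force: [0.5, 0.3, 0.0]
opening: 0.003
grasp_force: 0.0
turn [-0.009 -0.004 -0.002] shift [-0.07  0.1   0.13] dworld [ 0. -2. -4.] tipnow jig [-90.1 -16.9  29.8] F [0.5 0.3 0. ] t 4.62
turn [-0.009 -0.004 -0.002] shift [2.45 0.1  1.89] dworld [77.  1. -4.] tipnow jig [-90.1 -16.9  29.8] F [0.5 0.3 0. ] t 4.62
```

```bash
python3 -m inch '[[-0.009,-0.004,-0.002,0.15,0.1,0.13,1],[0,0,0,0.15,0,0.12,1],[0,0,0,0.15,0,0.12,1],[0,0,0,0.15,0,0.12,1],[0,0,0,0.15,0,0.12,1],[0,0,0,0.15,0,0.12,1],[0,0,0,0.15,0,0.12,1],[0,0,0,0.15,0,0.11,1]]'
python3 -m inch '[[0,0,0,0.15,0,0.11,1],[0,0,0,0.15,0,0.11,1],[0,0,0,0.15,0,0.11,1],[0,0,0,0.15,0,0.11,1],[0,0,0,0.15,0,0.11,1],[0,0,0,0,0,0,1],[0,0,0,0,0,0,1]]'
python3 - <<'E'
from h import *
go([-13,-20,26])
E
```

```text
clock: 5.28
eef_pos: [566.7, 11.5, 43.8]
tcp_rot: [3.139, -0.608, 0.05]
contact_force: [-3.8, -0.6, 0.6]
opening: -0.002
grasp_force: 1.2
clock: 5.87
eef_pos: [591.0, 12.8, 44.0]
tcp_rot: [3.138, -0.611, 0.051]
contact_force: [0.4, 0.7, -0.1]
opening: -0.0
grasp_force: 0.0
turn [0.001 0.    0.001] shift [0.49 0.01 0.34] dworld [15.  1.  0.] tipnow jig [-27.9 -19.8  26. ] F [ 0.4  0.7 -0.1] t 5.87
```

```bash
python3 -m inch '[[0,0,0,0.13,0,0.09,1],[0,0,0,0.13,0,0.09,1],[0,0,0,0.08,0,0.06,1],[0,0,0,0,0,0,1],[0,0,0,0,0,0,1]]'
python3 - <<'E'
from h import *
go([-9,-20,26])
E
python3 -m inch '[[0,0,0,0.05,0,0.035,1],[0,0,0,0,0,0,1]]'
python3 -m inch '[[0,0,0,0.05,0,0.035,1],[0,0,0,0,0,0,1]]'
```

```text
clock: 6.28
eef_pos: [601.1, 13.3, 43.8]
tcp_rot: [3.138, -0.61, 0.051]
contact_force: [0.2, 0.3, 0.3]
opening: -0.004
grasp_force: 0.0
turn [0.001 0.    0.001] shift [0.29 0.01 0.19] dworld [9. 0. 0.] tipnow jig [-17.7 -19.9  25.8] F [0.2 0.3 0.3] t 6.28
clock: 6.45
eef_pos: [602.1, 13.3, 43.6]
tcp_rot: [3.139, -0.609, 0.051]
contact_force: [-2.5, -0.3, 1.9]
opening: -0.002
grasp_force: 1.0
clock: 6.62
eef_pos: [603.6, 13.4, 43.6]
tcp_rot: [3.139, -0.609, 0.051]
contact_force: [-2.0, -0.5, 0.9]
opening: 0.003
grasp_force: 1.2
```

```bash
for i in 1; do python3 -m inch '[[0,0,0,0.06,0,0.04,1],[0,0,0,0,0,0,1]]'; python3 -m inch '[[0,0,0,0.06,0,0.04,1],[0,0,0,0,0,0,1]]';python3 -m inch '[[0,0,0,0.06,0,0.04,1],[0,0,0,0,0,0,1]]'; done
python3 - <<'E'
from h import *
go([-9,-20,26])
f=grab_frame("wrist"); save(f,"w3")
P=cloud(f); c=f["pixels"].astype(int); Q=tojig(P)
m=comp((Q[...,2]>46)&(Q[...,2]<55)&(Q[...,0]>-75)&(Q[...,0]<28)&(Q[...,1]<165)&(Q[...,1]>-100)&(c.min(-1)>110)); b=Q[m]
print(len(b),cv2.minAreaRect(b[:,:2].astype(np.float32)),np.percentile(b,[1,99],axis=0).round(1).tolist())
E
```

```text
clock: 6.78
eef_pos: [605.7, 13.5, 43.6]
tcp_rot: [3.139, -0.609, 0.051]
contact_force: [-1.5, -0.1, -2.0]
opening: -0.002
grasp_force: 0.8
clock: 6.95
eef_pos: [607.6, 13.5, 43.7]
tcp_rot: [3.139, -0.609, 0.051]
contact_force: [-2.0, -0.8, -1.2]
opening: -0.001
grasp_force: 0.7
clock: 7.12
eef_pos: [609.4, 13.6, 43.8]
tcp_rot: [3.139, -0.609, 0.051]
contact_force: [-1.3, -0.0, -1.7]
opening: -0.001
grasp_force: 0.7
turn [0.001 0.    0.   ] shift [0.02 0.   0.  ] dworld [ 0. -0.  0.] tipnow jig [ -9.5 -19.9  25.7] F [-1.3 -0.  -1.7] t 7.12
18236 ((12.90029239654541, 31.523597717285156), (150.5349884033203, 29.97440528869629), 89.77410125732422) [[-1.8, -42.0, 49.6], [27.1, 102.3, 52.5]]
```

View pics/w3.png

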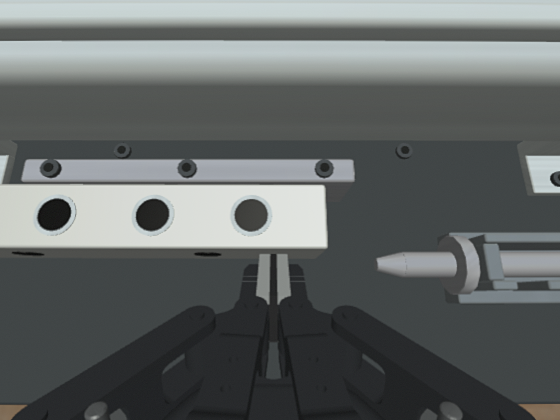

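The bar is parallel to the fence, with its free end at about (325,220), and still about 2 mm short of it. I'll push on until the force rises.

```bash
python3 -m inch '[[0,0,0,0.05,0,0.035,1],[0,0,0,0,0,0,1]]'; python3 -m inch '[[0,0,0,0.04,0,0.03,1],[0,0,0,0,0,0,1]]';python3 -m inch '[[0,0,0,0.03,0,0.02,1],[0,0,0,0,0,0,1],[0,0,0,0,0,0,1]]'; python3 -c "
from h import *
go([-9,-20,26])"
```

```text
clock: 7.33
eef_pos: [610.8, 13.7, 43.8]
tcp_rot: [3.139, -0.609, 0.051]
contact_force: [-1.8, -0.5, -0.3]
opening: -0.002
grasp_force: 0.8
clock: 7.5
eef_pos: [611.7, 13.8, 43.7]
tcp_rot: [3.139, -0.609, 0.051]
contact_force: [-4.3, -0.4, 1.9]
opening: -0.002
grasp_force: 1.9
clock: 7.75
eef_pos: [611.9, 13.8, 43.4]
tcp_rot: [3.138, -0.608, 0.051]
contact_force: [-7.1, -1.3, 4.9]
opening: 0.0
grasp_force: 3.7
turn [0.001 0.001 0.   ] shift [-0.05  0.   -0.06] dworld [-2. -0.  1.] tipnow jig [ -7.1 -19.9  25.4] F [-7.1 -1.3  4.9] t 7.75
```

Bar seated on the fence (7 N). Next I back off and go for the handle.

```bash
python3 -m inch '[[0,0,0,-0.4,0,-0.3,1],[0,0,0,-0.6,0,-0.5,1],[0,0,0,-0.2,0,-0.9,1],[0,0,0,0,0,-0.9,0.5],[0,0,0,0,0,-0.9,0.5],[0,0,0,0,0,-0.9,0.5],[0,0,0,0,0,-0.9,0.5],[0,0,0,0,0,0,0.5]]'
python3 - <<'E'
from h import *
go([-50,-192,130],38)
f=grab_frame("wrist"); save(f,"w4"); P=cloud(f); c=f["pixels"].astype(int); Q=tojig(P)
m=comp((Q[...,2]>46)&(Q[...,2]<55)&(Q[...,0]>-75)&(Q[...,0]<28)&(Q[...,1]<165)&(Q[...,1]>-100)&(c.min(-1)>110)); b=Q[m]
print(len(b),cv2.minAreaRect(b[:,:2].astype(np.float32)),np.percentile(b,[1,99],axis=0).round(1).tolist())
m=(c[...,0]>120)&(c[...,1]<60)&(Q[...,2]>50)&(Q[...,2]<110)&(abs(Q[...,1]+190)<30)
print(m.sum(),np.percentile(Q[m],[2,50,98],axis=0).round(1))
E
```

```text
clock: 8.42
eef_pos: [514.0, 9.6, 135.7]
tcp_rot: [3.139, -0.613, 0.052]
contact_force: [1.1, -0.6, -0.2]
opening: 0.499
grasp_force: 0.0
turn [0.    0.016 0.001] shift [1.99 6.91 0.96] dworld [  62. -170.   12.] tipnow jig [-104.9  -19.3  117.7] F [ 1.1 -0.6 -0.2] t 8.42
7443 ((5.579563140869141, 60.77067565917969), (44.84500503540039, 208.36154174804688), 0.008085578680038452) [[-12.5, -41.2, 46.9], [27.6, 163.0, 53.4]]
278 [[ -17.  -196.2   85.3]
 [ -12.5 -189.4   89.1]
 [  -6.6 -185.1   91.1]]
```

```bash
python3 -m inch '[[0,0.008,0,0.2,0.7,0.1,0.5],[0,0.008,0,0.2,0.9,0.1,0.5],[0,0,0,0.2,0.9,0.1,0.5],[0,0,0,0.2,0.9,0.1,0.5],[0,0,0,0.2,0.9,0.1,0.5],[0,0,0,0.2,0.9,0.1,0.5],[0,0,0,0.2,0.9,0.1,0.5],[0,0,0,0.2,0.7,0.1,0.5]]'
python3 -m inch '[[0,0,0,0.3,0,0.1,0.5],[0,0,0,0,0,0,0.5]]'
python3 - <<'E'
from h import *
go([-40,-190.5,112],38);go([-2.5,-190.5,64],38)
E
```

```text
clock: 9.13
eef_pos: [566.3, -153.8, 140.7]
tcp_rot: [3.141, -0.661, 0.05]
contact_force: [-0.3, 0.1, -0.1]
opening: 0.507
grasp_force: 0.0
clock: 9.3
eef_pos: [574.8, -153.1, 144.0]
tcp_rot: [3.14, -0.663, 0.049]
contact_force: [1.1, 0.8, 0.0]
opening: 0.497
grasp_force: 0.0
turn [0. 0. 0.] shift [-0.01  0.23  0.74] dworld [ 12.  -5. -15.] tipnow jig [ -51.3 -184.8  126.7] F [1.1 0.8 0. ] t 9.3
turn [0. 0. 0.] shift [-0.01  0.23  3.18] dworld [ 49.  -3. -63.] tipnow jig [ -51.3 -184.8  126.7] F [1.1 0.8 0. ] t 9.3
```

```bash
python3 -m inch '[[0,0,0,0,0.23,0.3,0.5],[0,0,0,0,0,0.6,0.5],[0,0,0,0,0,0.6,0.5],[0,0,0,0,0,0.6,0.5],[0,0,0,0,0,0.6,0.5],[0,0,0,0,0,0.48,0.5],[0,0,0,0,0,0,0.5],[0,0,0,0,0,0,0.5]]'
python3 - <<'E'
from h import *
go([-2.5,-190.5,64],38)
f=grab_frame("wrist"); save(f,"w5")
E
```

```text
clock: 9.97
eef_pos: [621.2, -154.4, 80.0]
tcp_rot: [3.141, -0.659, 0.051]
contact_force: [-0.6, -0.5, 0.7]
opening: 0.497
grasp_force: 0.0
turn [-0.     0.001  0.   ] shift [0.11 0.09 0.02] dworld [ 3. -2.  1.] tipnow jig [  -5.  -188.3   62.6] F [-0.6 -0.5  0.7] t 9.97
```

View pics/w5.png

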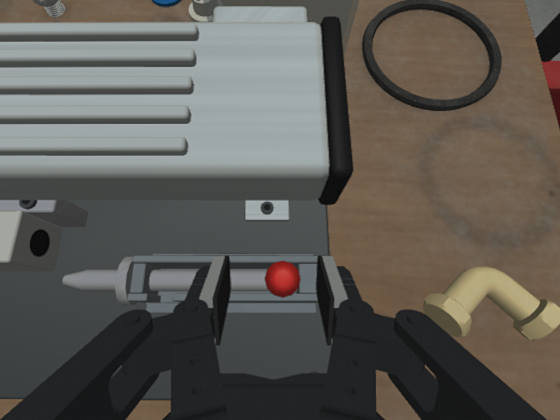

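The red grip, at (283,278), sits between the pads at (215,300) and (330,300), and the light is clear. Closing with the lightest grip.

```bash
python3 -m inch '[[0,0,0,0.06,0.1,0,0.8],[0,0,0,0,0.05,0,1],[0,0,0,0,0,0,1],[0,0,0,0,0,0,1],[0,0,0,0,0,0,1],[0,0,0,0,0,0,1]]' 25
python3 - <<'E'
from h import *
go([-4,-130,64],38)
E
```

```text
clock: 10.52
eef_pos: [623.3, -159.3, 83.0]
tcp_rot: [3.139, -0.662, 0.051]
contact_force: [-1.5, -1.6, 5.7]
opening: 0.169
grasp_force: 24.7
turn [0. 0. 0.] shift [-0.07 -2.53  0.03] dworld [-4. 63. -2.] tipnow jig [  -3.2 -193.3   65.6] F [-1.5 -1.6  5.7] t 10.52
```

```bash
python3 -m inch '[[0,0,0,0,-0.2,0,1],[0,0,0,0,-0.2,0,1],[0,0,0,0,-0.2,0,1],[0,0,0,0,-0.2,0,1],[0,0,0,0,-0.2,0,1],[0,0,0,0,-0.2,0,1],[0,0,0,0,-0.2,0,1],[0,0,0,0,-0.2,0,1]]'
python3 -m inch '[[0,0,0,0,-0.2,0,1],[0,0,0,0,-0.2,0,1],[0,0,0,0,-0.2,0,1],[0,0,0,0,-0.1,0,1],[0,0,0,0,0,0,1],[0,0,0,0,0,0,1]]'
python3 - <<'E'
from h import *
go([-4,-130,64],38)
E
```

```text
clock: 11.18
eef_pos: [621.4, -119.1, 82.9]
tcp_rot: [3.139, -0.662, 0.051]
contact_force: [-2.7, -0.3, 6.9]
opening: 0.176
grasp_force: 24.7
clock: 11.68
eef_pos: [620.6, -101.1, 82.9]
tcp_rot: [3.14, -0.662, 0.051]
contact_force: [-2.2, 1.3, 5.5]
opening: 0.174
grasp_force: 24.8
turn [0.    0.    0.001] shift [-0.07 -0.2   0.03] dworld [-1.  5. -2.] tipnow jig [  -3.  -135.1   65.6] F [-2.2  1.3  5.5] t 11.68
```

```bash
python3 -m inch '[[0,0,0,0,-0.1,0,1],[0,0,0,0,0,0,1]]'; python3 -m inch '[[0,0,0,0,-0.06,0,1],[0,0,0,0,0,0,1]]'; python3 -m inch '[[0,0,0,0,-0.04,0,1],[0,0,0,0,0,0,1]]';python3 -m inch '[[0,0,0,0,-0.04,0,1],[0,0,0,0,0,0,1]]'
python3 - <<'E'
from h import *
go([-4,-130,64],38)
E
```

```text
clock: 11.85
eef_pos: [620.5, -98.9, 82.9]
tcp_rot: [3.139, -0.662, 0.051]
contact_force: [-2.1, -0.3, 6.7]
opening: 0.17
grasp_force: 24.7
clock: 12.02
eef_pos: [620.5, -97.9, 83.0]
tcp_rot: [3.139, -0.662, 0.05]
contact_force: [-1.9, -3.6, 5.9]
opening: 0.168
grasp_force: 24.8
clock: 12.18
eef_pos: [620.4, -97.2, 83.0]
tcp_rot: [3.139, -0.662, 0.05]
contact_force: [-2.0, -4.8, 5.9]
opening: 0.174
grasp_force: 24.8
clock: 12.35
eef_pos: [620.4, -96.3, 82.9]
tcp_rot: [3.139, -0.662, 0.05]
contact_force: [-1.8, -5.1, 6.1]
opening: 0.172
grasp_force: 24.8
turn [0.001 0.    0.   ] shift [-0.07 -0.01  0.03] dworld [-1.  0. -2.] tipnow jig [  -3.  -130.3   65.6] F [-1.8 -5.1  6.1] t 12.35
```

```bash
python3 -m inch '[[0,0,0,0,-0.04,0,1],[0,0,0,0,0,0,1]]'; python3 -m inch '[[0,0,0,0,-0.04,0,1],[0,0,0,0,0,0,1]]';python3 -m inch '[[0,0,0,0,-0.04,0,1],[0,0,0,0,0,0,1]]'
python3 - <<'E'
from h import *
go([-4,-130,64],38)
f=grab_frame("wrist"); save(f,"w6")
P=cloud(f); c=f["pixels"].astype(int); Q=tojig(P)
m=comp((Q[...,2]>46)&(Q[...,2]<55)&(Q[...,0]>-75)&(Q[...,0]<28)&(Q[...,1]<165)&(Q[...,1]>-100)&(c.min(-1)>110)); b=Q[m]
print(len(b),np.percentile(b,[1,99],axis=0).round(1).tolist())
E
```

```text
clock: 12.52
eef_pos: [620.4, -95.3, 83.0]
tcp_rot: [3.139, -0.662, 0.05]
contact_force: [-1.4, -5.7, 6.9]
opening: 0.167
grasp_force: 24.8
clock: 12.68
eef_pos: [620.3, -94.3, 83.0]
tcp_rot: [3.139, -0.662, 0.05]
contact_force: [-1.2, -5.4, 6.4]
opening: 0.172
grasp_force: 24.8
clock: 12.85
eef_pos: [620.3, -93.8, 83.0]
tcp_rot: [3.138, -0.662, 0.049]
contact_force: [-1.9, -7.9, 5.8]
opening: 0.172
grasp_force: 24.9
turn [0.001 0.001 0.   ] shift [-0.07  0.09  0.03] dworld [-1. -2. -2.] tipnow jig [  -3.  -127.8   65.6] F [-1.9 -7.9  5.8] t 12.85
4995 [[0.6, -38.3, 49.5], [27.7, 27.5, 52.5]]
```

View pics/w6.png

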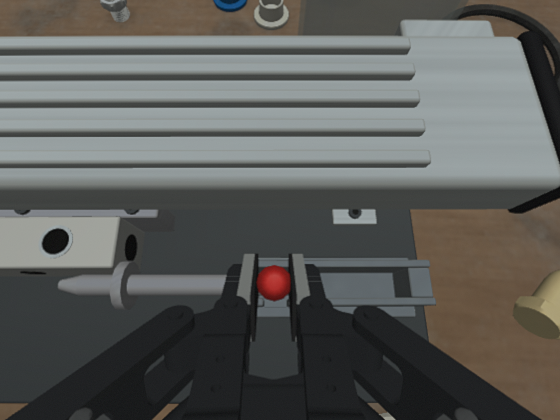

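The collar at (124,285) is at the bar's right end (about 120,245) and the force is rising. A little further.

```bash
python3 -m inch '[[0,0,0,0,-0.04,0,1],[0,0,0,0,0,0,1]]'; python3 -m inch '[[0,0,0,0,-0.03,0,1],[0,0,0,0,0,0,1]]'
```

```text
clock: 13.07
eef_pos: [620.3, -93.6, 83.0]
tcp_rot: [3.138, -0.661, 0.048]
contact_force: [-1.6, -12.9, 6.5]
opening: 0.168
grasp_force: 25.0
clock: 13.23
eef_pos: [620.2, -93.4, 83.0]
tcp_rot: [3.137, -0.661, 0.047]
contact_force: [-0.9, -16.3, 5.6]
opening: 0.174
grasp_force: 25.2
```

```bash
python3 - <<'E'
from h import *
s=r.sense(); tcp=tojig(s["eef_pos"]); L0=-s["tcp_rot"][1]
zz=lambda a:np.array([np.sin(a),-np.cos(a)]); xx=lambda a:np.array([np.cos(a),np.sin(a)])
ax=np.array([-8,36.]); t0=np.array([tcp[0],tcp[2]]); 
# offset of grip centre along tool from TCP, radius 39
g=t0+8*zz(L0); print(t0,L0,g, np.linalg.norm(g-ax), np.arctan2(-(g-ax)[0],(g-ax)[1]))
th0=0.1; off=ax+39*np.array([-np.sin(th0),np.cos(th0)])-t0
k=np.array([xx(L0)@off,zz(L0)@off]); print(k)   # grip centre in tool
N=16; cur=t0; 
for i in range(1,N+1):
    th=th0+(1.60-th0)*i/N; L=L0+np.radians(20)*i/N
    p=ax+39*np.array([-np.sin(th),np.cos(th)])-k[0]*xx(L)-k[1]*zz(L)
    d=p-cur; Lp=L-np.radians(20)/N   # shift expressed in axes before the turn
    print(i,round(th,2),"ry",round(np.radians(20)/N/np.pi,4),"dx",round(xx(Lp)@d/25,3),"dz",round(zz(Lp)@d/25,3)); cur=p
E
```

```text
[-16.49635358  82.99663144] 0.6607210075587763 [-11.58686332  76.68023172] 40.83805628975984 0.0879447126773379
[-1.39281184  9.29228016]
1 0.19 ry 0.0069 dx -0.135 dz -0.073
2 0.29 ry 0.0069 dx -0.14 dz -0.064
3 0.38 ry 0.0069 dx -0.144 dz -0.054
4 0.47 ry 0.0069 dx -0.148 dz -0.044
5 0.57 ry 0.0069 dx -0.151 dz -0.034
6 0.66 ry 0.0069 dx -0.153 dz -0.024
7 0.76 ry 0.0069 dx -0.154 dz -0.013
8 0.85 ry 0.0069 dx -0.154 dz -0.003
9 0.94 ry 0.0069 dx -0.154 dz 0.008
10 1.04 ry 0.0069 dx -0.153 dz 0.018
11 1.13 ry 0.0069 dx -0.151 dz 0.029
12 1.23 ry 0.0069 dx -0.149 dz 0.039
13 1.32 ry 0.0069 dx -0.145 dz 0.049
14 1.41 ry 0.0069 dx -0.142 dz 0.059
15 1.51 ry 0.0069 dx -0.137 dz 0.068
16 1.6 ry 0.0069 dx -0.132 dz 0.077
```

```bash
python3 -m inch '[[0,0,0,0,0.06,0,1],[0,0.007,0,-0.135,0,-0.07,1],[0,0.007,0,-0.14,0,-0.065,1],[0,0.007,0,-0.145,0,-0.055,1],[0,0.007,0,-0.15,0,-0.045,1],[0,0,0,0,0,0,1]]'; python3 -c "
from h import *
go([-4,-130,64],43)"
```

```text
clock: 13.73
eef_pos: [605.5, -94.4, 78.4]
tcp_rot: [3.14, -0.752, 0.047]
contact_force: [-2.4, -9.6, 11.3]
opening: 0.175
grasp_force: 26.0
turn [ 0.001 -0.001 -0.   ] shift [0.41 0.09 0.29] dworld [12. -2.  2.] tipnow jig [ -16.3 -127.7   62.3] F [-2.4 -9.6 11.3] t 13.73
```

```bash
python3 -m inch '[[0,0.007,0,-0.15,0,-0.035,1],[0,0.007,0,-0.155,0.01,-0.025,1],[0,0.007,0,-0.155,0.01,-0.015,1],[0,0.007,0,-0.155,0,0,1],[0,0,0,0,0,0,1]]'; python3 -c "
from h import *
go([-4,-130,64],48)"
```

```text
clock: 14.15
eef_pos: [592.7, -95.2, 68.3]
tcp_rot: [3.14, -0.839, 0.048]
contact_force: [-4.4, -5.4, 10.2]
opening: 0.17
grasp_force: 26.2
turn [ 0.001 -0.    -0.   ] shift [0.94 0.09 0.43] dworld [24. -1. 10.] tipnow jig [ -27.7 -127.9   53.6] F [-4.4 -5.4 10.2] t 14.15
```

```bash
python3 -m inch '[[0,0.007,0,-0.155,0,0.01,1],[0,0.007,0,-0.155,0,0.02,1],[0,0.007,0,-0.15,0,0.03,1],[0,0.007,0,-0.15,0,0.04,1],[0,0,0,0,0,0,1]]'
python3 -m inch '[[0,0.007,0,-0.145,0,0.05,1],[0,0.007,0,-0.14,0,0.06,1],[0,0.007,0,-0.135,0,0.07,1],[0,0.007,0,-0.13,0,0.075,1],[0,0,0,0,0,0,1]]'; python3 - <<'E'
from h import *
go([-4,-130,64],58)
f=grab_frame("wrist"); save(f,"w7")
E
```

```text
clock: 14.57
eef_pos: [584.4, -95.6, 54.5]
tcp_rot: [3.14, -0.926, 0.048]
contact_force: [-5.9, -6.0, 6.5]
opening: 0.174
grasp_force: 26.5
clock: 14.98
eef_pos: [581.4, -95.8, 39.0]
tcp_rot: [3.139, -1.012, 0.048]
contact_force: [-4.0, -4.7, 3.2]
opening: 0.17
grasp_force: 26.8
turn [ 0.001  0.    -0.   ] shift [1.94 0.08 0.33] dworld [33. -1. 37.] tipnow jig [ -36.8 -127.9   27.3] F [-4.  -4.7  3.2] t 14.98
```

View pics/w7.png

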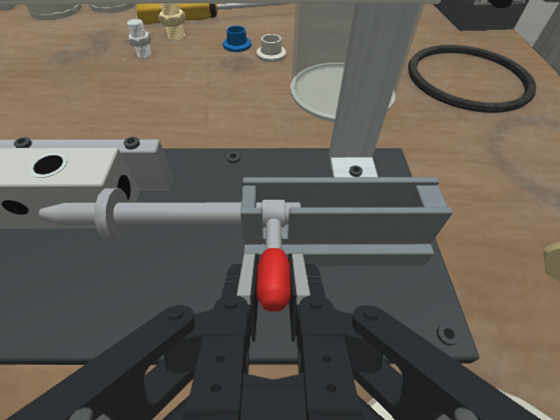

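The handle, at (273,245) with its red grip at (274,280), is down through the notch and the collar is at the bar's end. Releasing and backing off.

```bash
python3 -m inch '[[0,0,0,0,0,0,0.6],[0,0,0,0,0,0,0.5],[0,0,0,0,0,0,0.5],[0,0,0,0,0,0,0.5]]'
python3 -m inch '[[0,0,0,0,0,-0.4,0.5],[0,0,0,0,0,-0.6,0.5],[0,0,0,0,0,-0.6,0.5],[0,0,0,0,0,-0.6,0.5],[0,0,0,0.2,0,-0.6,0.5],[0,0,0,0.3,0,-0.6,0.5],[0,0,0,0,0,0,0.5],[0,0,0,0,0,0,0.5]]'
python3 - <<'E'
from h import *
f=grab_frame("wrist"); save(f,"w8"); P=cloud(f); c=f["pixels"].astype(int); Q=tojig(P)
m=comp((Q[...,2]>46)&(Q[...,2]<55)&(Q[...,0]>-75)&(Q[...,0]<28)&(Q[...,1]<165)&(Q[...,1]>-100)&(c.min(-1)>110)); b=Q[m]
print(len(b),cv2.minAreaRect(b[:,:2].astype(np.float32)),np.percentile(b,[1,99],axis=0).round(1).tolist())
m=comp((c[...,0]>120)&(c[...,1]<60)&(Q[...,2]<110)&(abs(Q[...,1]+130)<40)); print(m.sum(),np.percentile(Q[m],[2,50,98],axis=0).round(1))
E
```

```text
clock: 15.37
eef_pos: [582.3, -94.5, 40.0]
tcp_rot: [3.138, -1.012, 0.053]
contact_force: [0.2, 0.1, -0.5]
opening: 0.5
grasp_force: 0.0
clock: 16.03
eef_pos: [516.5, -98.0, 96.5]
tcp_rot: [3.137, -1.013, 0.053]
contact_force: [0.2, -0.1, -0.9]
opening: 0.498
grasp_force: 0.0
3554 ((13.431849479675293, 31.196426391601562), (29.075042724609375, 141.49749755859375), 0.024877993389964104) [[-0.3, -38.3, 49.8], [27.7, 96.3, 52.3]]
526 [[ -59.8 -134.8   42.3]
 [ -49.1 -128.1   45.5]
 [ -35.3 -121.5   47.8]]
```

View pics/w8.png

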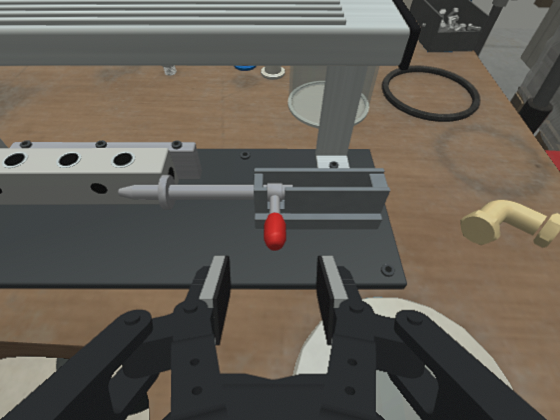

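The handle is level in the notch (275,232), the bar lies along the fence with its end at the collar (165,190), and the gripper is clear.

```bash
python3 -c "
from rig import r
print(r.sign_off())"
```

```text
the job is handed in; nothing more can be done
None
```

The job is handed in at about 16 s: the bar lies along the fence and up to the end stop, the bolt is across with its handle level in the notch, and the gripper is clear of everything. These are my own camera and force readings; the hand-in returned no verdict.

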